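Set the feed counter wheel by clicks

ROBOT

A 6-joint arm with a two-finger parallel gripper is mounted at the origin on the work surface. World frame = base frame: x ahead of the robot, y to its left, z up, the work surface at z = 0. Lengths are in m, angles in rad, forces in N, time in s.
With the tool pointing down it reaches from about 0.275 to 0.725 m from the base axis. Payload 5.6 kg.
Tool frame: the origin (TCP) lies at the very end of the fingers, on their centre line; the grasp point (between the pads) lies 19 mm behind it (robot.grip_point_offset is the z of the grasp point in the tool frame, in m); z points along the fingers, y is the direction in which the jaws open and shut (so a half turn about z gives the same grasp; the last joint's range is limited). The gripper opens to 85 mm and grips with 20 to 120 N. Pads are 22 mm wide; open, the fingers measure 114 mm over their backs; the gripper's body (76 mm by 85 mm) begins 54 mm behind the grasp point. The pads swing forward as they close: fully open they stand 13 mm farther back than shut.
Start: joints at [-0.895, 0.255, 0.108, 0, -1.424, -0.285], TCP at [0.21, -0.509, 0.231] pointing down, gripper open.
Joint ranges: [-2.95, 2.95], [-1.21, 1.97], [-1.09, 1.5], [-2.87, 1.71], [-2.94, -0.07], [-3.05, 3.05]. Speed limits (rad/s): [2.57, 2.57, 3.14, 3.14, 3.14, 3.14].

INTERFACE

Orientations are given as a rotation vector (axis times angle).
In Python, from workcell import robot gives the robot as it stands.
- The arm moves only by the tool servo_tool, never from a script. Its argument "motion" is a list of rows, each a list of 2 entries, a list of its own where there are three numbers: the shift along the tool's x, y, z in units of 30 mm (1.0 is 30 mm), then the turn about the tool's z in units of 8 degrees (1.0 is 8 degrees). A call has 1 to 20 rows; each row shifts and turns the commanded pose from where the row before left it, along the tool's axes as they then stand; what a row does not reach is not made up. A row lasts 1/8 s, in which the tool goes at most 62.5 mm and 10.7 degrees, less where a joint would pass 70% of its speed; a pose out of reach is approached as far as the arm can. A call is refused whole if a number of a shift passes 1 or a number of a turn 1, either way. A call with a gripper value outside its range is refused whole. "claw" is the finger opening in mm, from 0 to 85.4, set as the call begins (left out, the last holds). The fingers move at their own pace and stop on an object; "grip_force" is the grip in N (left out, the last holds). Time passes only in rows, so rows that do not move let the fingers close. It gives the time, the measured TCP pose, the force and the opening at its end, in the units of the state.
- robot.get_state(): the state, without advancing time (a new reading comes with each control period).
- robot.capture(name): name is "scene" or "top" or "wrist"; returns a dict with "image" (480x640x3 uint8, red, green, blue), "fx", "fy", "cx", "cy" (pixels), "world_to_cam" (4x4, takes a point from world to camera coordinates); the wrist camera has in their place "hand_eye" (4x4, takes a point from camera to tool coordinates, whose origin is the TCP and whose axes are the flange's). Camera axes: x right, y down, z forward; pixel columns grow to the right and rows downward; lengths in m; the calibration is good to about 2 mm. A picture is of the moment at which its call begins: read the wrist's pose just before it. There is no depth.
- robot.close_job(): hands the job in, once; it reports no verdict.
Trained networks look in the newest picture that a camera, given by its name, has taken for a name from the list of things; names that differ only in an ending like _2 or _b are one class to them, and where a whole thing is asked for, a point or a joint stands for the part that bears it (a point fixed in the world has none). Each returns a list of dicts, best first, with "confidence" (0 to 1); they miss things now and then, are a little off and sometimes report something else, mostly with a low value. They report only what shows in the picture. A call takes as long as a camera call.
- robot.spot_in(target, camera): "xyz" ([x, y, z] in m, in the coordinates of the camera as it stood for that picture, good to about 4 mm: the middle of the surface that is visible of it).
- robot.spot_point(target, camera): "xyz" ([x, y, z] in m, in the coordinates of the camera as it stood for that picture, good to about 4 mm: a listed point, or the origin of a listed thing).
The state is a dict: "clock": time; "q": joint angles; "joint_velocities": joint speeds; "effort": joint torques, N m; "ee_pos": TCP position; "ee_rot": TCP orientation; "ft_force": force on the tool from outside, world axes, zero at the start; "wrist_torque": the same for the moment, N m; "width": opening from 0.0 (shut) to 1.0 (fully open).
Only numpy, scipy, OpenCV 4.12 (cv2) and the standard library are available. Lean on these libraries where they do the work, as an engineer would, in place of code of your own. Each camera call takes 0.05 s, during which the arm holds its last target. There are 200 camera calls.

TASK

Get the feed counter ready for the morning: with the fingertips, flick the ribbed thumbwheel forward (its top rolling towards the end of the base with the black strip) until the pink rib stands straight up at the top, resting in its click, and do not let it run past. Do not lift or shove the counter, leave the cup, the bowl and the spoon case where they are, and finish clear of everything.

Things in the scene. Friction and masses are not known exactly. Their poses are not given: they have to be found in the camera images.
- counter: Feed counter, loose on the worktop, about 1 kg. White base 150 x 90 x 16 mm (along its x, y, z); origin at the centre of its underside, z up. A black strip crosses the +x end of the base: the wheel's top must roll that way. Two white pointed cheeks 17 to 24 mm either side in y, 34 mm long in x, 91 mm high, hold the wheel.
- axle (a point): Centre of the wheel, on the counter, 68 mm above its underside; axes as the counter's; the axle is level along y. The wheel has a grey hub of 30 mm radius and six straight ribs, each 7 mm thick, 28 mm wide (along y), reaching to 48 mm radius. A rib at the top stands free above the cheeks.
- top (a point): Fixed point of the counter 48 mm straight above the axle (116 mm above the worktop), where the tip of an upright rib stands. The rib on top is yellow with one click to go to pink, green with two, blue with three, white with four (the sixth rib is orange).
- wheel (a joint): Turn of the wheel in rad, grows as its top rolls to the black strip. 0: pink rib straight up. Rests in clicks of 60 degrees (1.047 rad), one rib straight up in each. Starts 2, 3 or 4 clicks short (-2.09, -3.14, -4.19). Needs 1 to 3 N at a rib tip; pushed past half a click (30 degrees) and let go, it springs on to the next click, else back. A stop blocks turning back beyond -4.6.
- cup: Stainless cup, 72 mm across, 85 mm high, upright and loose; origin at the centre of its underside. To be left alone.
- bowl: White ceramic bowl, 124 mm across, 50 mm high, loose; origin at the centre of its underside. To be left alone.
- case: Clear hinged travel case, 165 x 50 mm (along its x and y), with a pink spoon in it, its open lid leaning up to 57 mm high along its +y side; loose; origin at the centre of its underside. To be left alone.

How it is judged:
On the way:
1. the fingers turn the wheel (contact force between the fingers and counter above 0.3 N and velocity of joint wheel above 0.1 rad/s).
At the end, for the whole second after the job is handed in: The pink rib stands straight up (wheel within 0.17 rad of 0) and at rest, the counter upright within 25 mm of where it stood, cup, bowl and spoon case within 20 mm of where they stood (value of joint wheel between -0.17 and 0.17 rad and velocity of joint wheel between -0.1 and 0.1 rad/s and distance of counter from where it was at the start of the episode below 0.025 m and angle between counter's own z axis and vertical below 0.06 rad and distance of each of cup, bowl, case from where it was at the start of the episode below 0.02 m); the robot touches nothing.
It fails at once if the wheel runs past the pink rib by over half a click (value of joint wheel above 0.55 rad).
It fails at once if the counter is shoved over 25 mm, lifted over 10 mm or tipped over 0.2 rad (distance of counter from where it was at the start of the episode above 0.025 m or height (world z) of counter above 0.01 m or angle between counter's own z axis and vertical above 0.2 rad).
It fails at once if the cup is moved over 20 mm or lifted (distance of cup from where it was at the start of the episode above 0.02 m or height (world z) of cup above 0.012 m).
It fails at once if the bowl is moved over 20 mm or lifted (distance of bowl from where it was at the start of the episode above 0.02 m or height (world z) of bowl above 0.012 m).
It fails at once if the case is moved over 20 mm or lifted (distance of case from where it was at the start of the episode above 0.02 m or height (world z) of case above 0.012 m).
It also fails if it takes over 61 s, if anything falls off the work surface, if the arm or the gripper's body presses on something with over 40 N, if the wrist force passes 120 N, or if a joint passes its speed limit or range.

## Working session

There is one attempt and no reset: what is moved stays moved. The work goes in short steps, Python scripts to look and compute and a tool call to move; the robot and the scene stay as the last step left them, time stands still between calls to the robot, and variables do not carry over. Pictures are saved under pics/ and viewed, about 8 in all and at most 12, crops included, and the job is handed in when it is done.

Besides the shell and the picture viewer there is one more tool, called after ">>>" by a JSON object that holds its "op" and its "data". servo_tool: Moves the arm, as the interface text tells. Its arguments: {"type":"object","properties":{"motion":{"type":"array"},"claw":{"type":"number"},"grip_force":{"type":"number"}},"required":["motion"]}

```bash
mkdir -p pics; cat > h.py <<'E'
import numpy as np, cv2
from scipy.spatial.transform import Rotation as R
from workcell import robot
def world(cam,c,p,s=None):
    p=np.append(p,1)
    if cam=="wrist":
        t=c["hand_eye"]@p
        return R.from_rotvec(s["ee_rot"]).apply(t[:3])+s["ee_pos"]
    return (np.linalg.inv(c["world_to_cam"])@p)[:3]
def save(c,n): cv2.imwrite("pics/"+n,c["image"][:,:,::-1])
E
python3 - <<'E'
from h import *
s=robot.get_state();print(s["clock"],s["ee_pos"],s["ee_rot"],R.from_rotvec(s["ee_rot"]).as_matrix().round(3))
ims=[]
for cam in("scene","top"):
    c=robot.capture(cam);ims.append(c["image"]);save(c,cam+"0.png")
    for t in("counter","axle","top","cup","bowl","case"):
        print(cam,t,[(world(cam,c,d["xyz"]).round(3),round(d["confidence"],2)) for d in robot.spot_point(t,cam)[:2]])
E
```

```text
0.0 [ 0.20939073 -0.50803713  0.23039798] [ 6.09809552e-01 -3.08143537e+00 -2.89933390e-03] [[-0.925 -0.381 -0.001]
 [-0.381  0.925  0.002]
 [ 0.     0.002 -1.   ]]
scene counter [(array([0.529, 0.138, 0.002]), 0.7)]
scene axle [(array([0.529, 0.139, 0.065]), 0.81)]
scene top []
scene cup [(array([ 0.421, -0.011,  0.002]), 0.75), (array([0.631, 0.292, 0.   ]), 0.3)]
scene bowl [(array([0.697, 0.025, 0.001]), 0.7)]
scene case [(array([ 0.63 ,  0.295, -0.002]), 0.56)]
top counter [(array([ 0.528,  0.135, -0.003]), 0.6)]
top axle [(array([0.532, 0.138, 0.068]), 0.66), (array([0.532, 0.138, 0.113]), 0.52)]
top top [(array([0.532, 0.136, 0.116]), 0.85)]
top cup [(array([ 0.422, -0.015,  0.   ]), 0.8)]
top bowl [(array([ 0.701,  0.022, -0.   ]), 0.79), (array([0.535, 0.136, 0.12 ]), 0.3)]
top case [(array([0.63 , 0.289, 0.002]), 0.61)]
```

View pics/scene0.png

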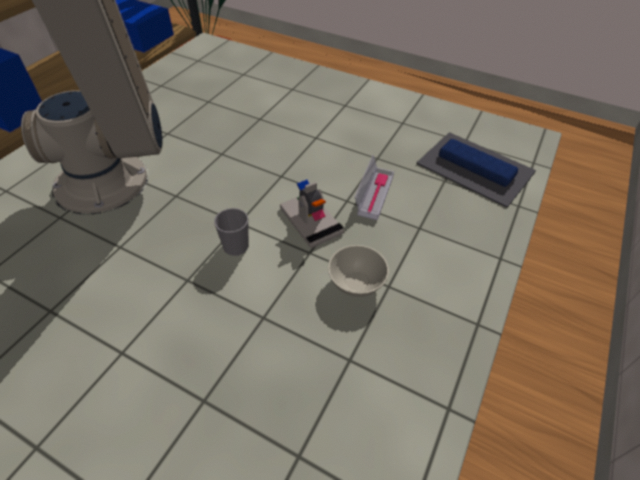

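View pics/top0.png

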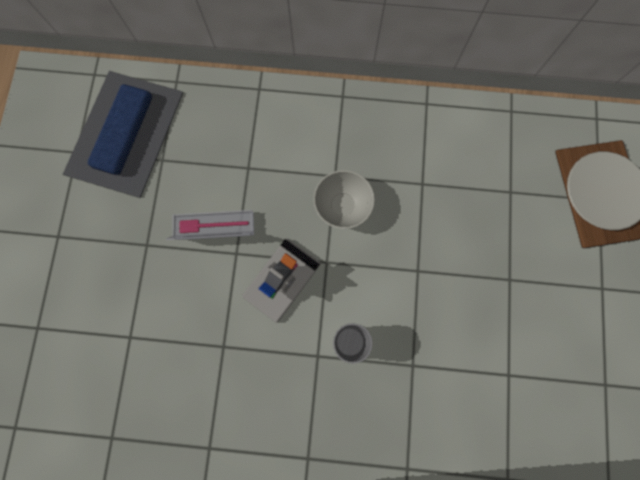

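The white (grey) rib is on top at about (275,273) in the top view, with blue behind it at (267,290) and orange in front at (289,262). The strip is at (300,254). That makes four clicks to go. Next I'll measure the yaw.

```bash
python3 - <<'E'
from h import *
c=robot.capture("top");im=c["image"].astype(int)
roi=np.zeros(im.shape[:2],bool);roi[232:280,275:330]=1
m=(im.max(2)<40)&roi
v,u=np.nonzero(m);print(m.sum(),u.mean(),v.mean())
W=np.linalg.inv(c["world_to_cam"])
def bp(u,v,z):
    d=W[:3,:3]@[(u-c["cx"])/c["fx"],(v-c["cy"])/c["fy"],1];o=W[:3,3];return o+d*(z-o[2])/d[2]
P=np.array([bp(a,b,.016) for a,b in zip(u,v)])[:,:2]
ax=np.linalg.eigh(np.cov(P.T))[1][:,1];m=P.mean(0)
print("strip",m,"long dir",ax,np.degrees(np.arctan2(ax[1],ax[0])), "len", np.ptp(P@ax))
A=np.array([.531,.137]);d=m-A;print("axle->strip",np.degrees(np.arctan2(d[1],d[0])),np.linalg.norm(d))
E
```

```text
313 299.6805111821086 255.29392971246006
strip [0.58264199 0.10400346] long dir [0.53363569 0.84571446] 57.748565298792165 len 0.08785663337374422
axle->strip -32.57645795688774 0.06128349364056046
```

>>> {"op": "servo_tool", "data": {"motion": [[[0,0,0],1],[[0,0,0],1],[[0,0,0],1],[[0,0,0],1],[[0,0,0],1],[[0,0,0],1],[[0,0,0],0.85],[[0.18,1,0],0],[[0.18,1,0],0],[[0.18,1,0],0],[[0.18,1,0],0],[[0.18,1,0],0],[[0.18,1,0],0],[[0.18,1,0],0],[[0.18,1,0],0],[[0.18,1,0],0],[[0.18,1,0],0],[[0.18,1,0],0],[[0.18,1,0],0]], "claw": 0}}

```text
clock: 3.12
ee_pos: [0.348, -0.1689, 0.2315]
ee_rot: [0.876, 3.016, 0.0]
ft_force: [1.3, -0.5, -0.3]
width: -0.001
```

>>> {"op": "servo_tool", "data": {"motion": [[[0.18,1,0],0],[[0.18,1,0],0],[[0.18,1,0],0],[[0.18,1,0],0],[[0.18,1,0],0],[[0.18,1,0],0],[[0.18,1,0],0],[[0.18,1,0],0],[[0.18,1,0],0],[[0.18,1,0],0],[[0.18,1,0],0],[[0.18,0.9,0],0],[[0,0,0],0],[[0,0,0],0]]}}

```text
clock: 4.88
ee_pos: [0.4842, 0.166, 0.2313]
ee_rot: [-0.877, -3.017, 0.0]
ft_force: [-0.5, -0.5, -0.4]
width: 0.005
```

```bash
cat >> h.py <<'E'
cx=np.array([np.cos(np.radians(-32.5)),np.sin(np.radians(-32.5)),0]);cy=np.array([-cx[1],cx[0],0])
A=np.array([.531,.137,.068])
def where():
    s=robot.get_state();d=s["ee_pos"]-A;M=R.from_rotvec(s["ee_rot"]).as_matrix()
    print("t",round(s["clock"],2),"tcp in axle frame mm",(1000*np.array([d@cx,d@cy,d[2]])).round(1),"toolx.cx",(M[:,0]@cx).round(4),"toolx.cy",(M[:,0]@cy).round(3),"F",np.round(s["ft_force"],2))
    return s
E
python3 - <<'E'
from h import *
s=where()
c=robot.capture("wrist");save(c,"w1.png")
for t in("axle","top","counter"):print(t,[(world("wrist",c,d["xyz"],s).round(3),round(d["confidence"],2)) for d in robot.spot_point(t,"wrist")[:2]])
E
```

```text
t 4.88 tcp in axle frame mm [-55.   -0.7 163.3] toolx.cx -1.0 toolx.cy -0.002 F [-0.46 -0.5  -0.43]
axle [(array([0.529, 0.135, 0.068]), 0.79)]
top []
counter [(array([ 0.532,  0.136, -0.   ]), 0.83)]
```

View pics/w1.png

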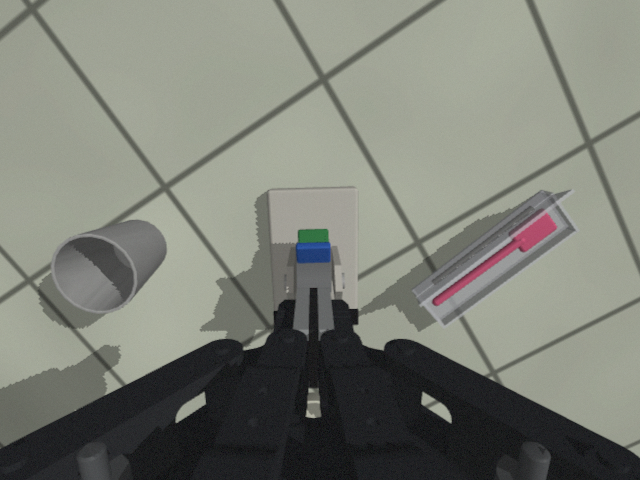

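The wrist view confirms it: the blue rib is behind the top one at (313,252), then green at (313,237), and the tool is in line with the counter. I'll descend behind the white rib and do the first flick.

>>> {"op": "servo_tool", "data": {"motion": [[[-0.9,0,0.5],0],[[0,0,1],0],[[0,0,1],0],[[0,0,1],0],[[0,0,0.6],0],[[0,0,0],0],[[0,0,0],0]]}}

```text
clock: 5.95
ee_pos: [0.5078, 0.1518, 0.1094]
ee_rot: [0.876, 3.015, 0.001]
ft_force: [-0.0, -0.5, -0.2]
width: 0.005
```

>>> {"op": "servo_tool", "data": {"motion": [[[-0.1,0,0],0],[[-0.1,0,0],0],[[-0.1,0,0],0],[[-0.1,0,0],0],[[-0.1,0,0],0],[[-0.1,0,0],0],[[-0.1,0,0],0],[[-0.1,0,0],0],[[-0.1,0,0],0],[[-0.1,0,0],0]]}}

```text
clock: 7.2
ee_pos: [0.5325, 0.1353, 0.1081]
ee_rot: [-0.877, -3.016, 0.001]
ft_force: [-1.5, 0.1, -0.1]
width: -0.0
```

>>> {"op": "servo_tool", "data": {"motion": [[[-0.1,0,0],0],[[-0.1,0,0],0],[[-0.1,0,0],0],[[-0.1,0,0],0]]}}

```text
clock: 7.7
ee_pos: [0.5431, 0.1291, 0.1085]
ee_rot: [0.877, 3.016, 0.0]
ft_force: [0.5, 0.0, 0.6]
width: 0.002
```

```bash
python3 - <<'E'
from h import *
s=where()
c=robot.capture("wrist");a=c["image"]
b=robot.capture("scene")["image"][150:270,250:380]
cv2.imwrite("pics/w2.png",np.hstack([a[100:460,160:480],cv2.resize(b,(390,360))])[:,:,::-1])
E
```

```text
t 7.7 tcp in axle frame mm [14.4 -0.2 40.5] toolx.cx -1.0 toolx.cy -0.002 F [0.46 0.   0.61]
```

View pics/w2.png

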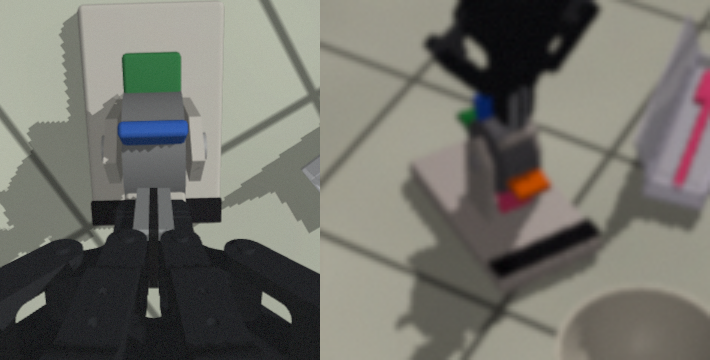

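The finger is past the half-click: blue at (153,132) is nearly upright behind it, and the force has dropped. I'll lift and check.

>>> {"op": "servo_tool", "data": {"motion": [[[0,0,-0.7],0],[[0,0,-0.5],0],[[1,0,0],0],[[0.4,0,0],0],[[0,0,0],0],[[0,0,0],0]]}}

```text
clock: 8.55
ee_pos: [0.5076, 0.1516, 0.1443]
ee_rot: [0.876, 3.017, -0.0]
ft_force: [-0.9, -0.3, -0.0]
width: 0.001
```

```bash
python3 - <<'E'
from h import *
s=where()
c=robot.capture("wrist");a=c["image"]
print([(world("wrist",c,d["xyz"],s).round(3),d["confidence"]) for d in robot.spot_point("counter","wrist")[:1]])
b=robot.capture("scene")["image"][150:270,250:380]
cv2.imwrite("pics/w3.png",np.hstack([a[100:460,160:480],cv2.resize(b,(390,360))])[:,:,::-1])
E
```

```text
t 8.55 tcp in axle frame mm [-27.6  -0.2  76.3] toolx.cx -1.0 toolx.cy -0.002 F [-0.9  -0.35 -0.04]
[(array([ 0.528,  0.135, -0.001]), 0.55)]
```

View pics/w3.png

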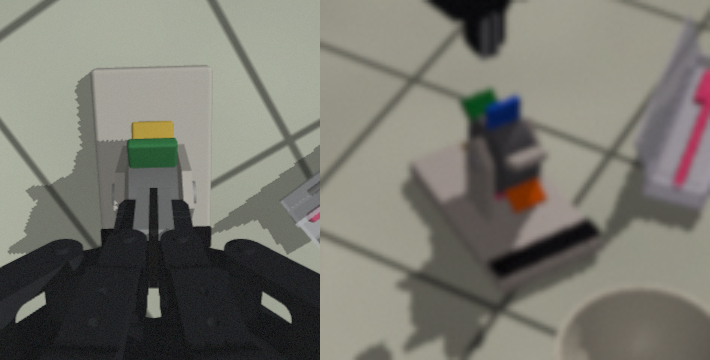

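That was one click: blue is on top, white in front, and the counter hasn't moved. I'll repeat it twice with the same stroke and then check.

>>> {"op": "servo_tool", "data": {"motion": [[[0,0,0.7],0],[[0,0,0.5],0],[[0,0,0],0],[[-0.1,0,0],0],[[-0.1,0,0],0],[[-0.1,0,0],0],[[-0.1,0,0],0],[[-0.1,0,0],0],[[-0.1,0,0],0],[[-0.1,0,0],0],[[-0.1,0,0],0],[[-0.1,0,0],0],[[-0.1,0,0],0],[[-0.1,0,0],0],[[-0.1,0,0],0],[[-0.1,0,0],0],[[-0.1,0,0],0]]}}

```text
clock: 10.82
ee_pos: [0.5431, 0.1291, 0.1085]
ee_rot: [0.877, 3.016, 0.0]
ft_force: [0.1, -0.1, -0.8]
width: -0.0
```

>>> {"op": "servo_tool", "data": {"motion": [[[0,0,-0.7],0],[[0,0,-0.5],0],[[1,0,0],0],[[0.4,0,0],0],[[0,0,0],0],[[0,0,0],0]]}}

```text
clock: 11.58
ee_pos: [0.5076, 0.1516, 0.1443]
ee_rot: [0.876, 3.017, -0.0]
ft_force: [0.3, -0.3, -0.5]
width: -0.003
```

```bash
cat > look.py <<'E'
import sys
from h import *
s=where()
c=robot.capture("wrist");a=c["image"]
print([(world("wrist",c,d["xyz"],s).round(3),d["confidence"]) for d in robot.spot_point("counter","wrist")[:1]])
b=robot.capture("scene")["image"][150:270,250:380]
cv2.imwrite("pics/"+sys.argv[1],np.hstack([a[100:460,160:480],cv2.resize(b,(390,360))])[:,:,::-1])
E
python3 look.py w4.png
```

```text
t 11.57 tcp in axle frame mm [-27.5  -0.2  76.3] toolx.cx -1.0 toolx.cy -0.002 F [ 0.26 -0.27 -0.53]
[(array([ 0.532,  0.139, -0.001]), 0.76)]
```

View pics/w4.png

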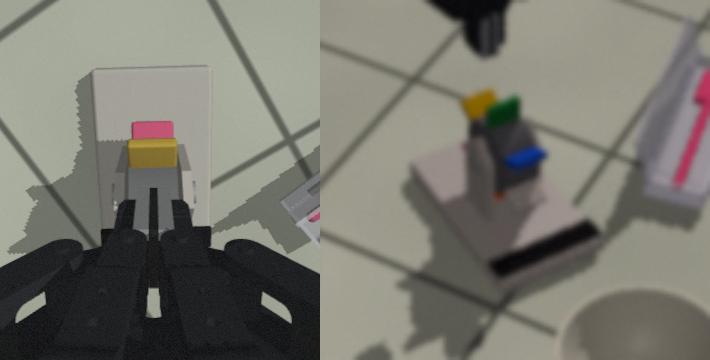

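Green is now on top with yellow behind it at (153,152), so two clicks remain. Next stroke:

>>> {"op": "servo_tool", "data": {"motion": [[[0,0,0.7],0],[[0,0,0.5],0],[[0,0,0],0],[[-0.1,0,0],0],[[-0.1,0,0],0],[[-0.1,0,0],0],[[-0.1,0,0],0],[[-0.1,0,0],0],[[-0.1,0,0],0],[[-0.1,0,0],0],[[-0.1,0,0],0],[[-0.1,0,0],0],[[-0.1,0,0],0],[[-0.1,0,0],0],[[-0.1,0,0],0],[[-0.1,0,0],0],[[-0.1,0,0],0]]}}

```text
clock: 13.85
ee_pos: [0.5431, 0.1291, 0.1085]
ee_rot: [0.876, 3.016, 0.0]
ft_force: [-0.5, -0.4, 0.0]
width: -0.001
```

>>> {"op": "servo_tool", "data": {"motion": [[[0,0,-0.7],0],[[0,0,-0.5],0],[[1,0,0],0],[[0.4,0,0],0],[[0,0,0],0],[[0,0,0],0]]}}

```text
clock: 14.6
ee_pos: [0.5076, 0.1516, 0.1443]
ee_rot: [0.876, 3.017, -0.0]
ft_force: [0.4, 0.4, -0.2]
width: -0.003
```

```bash
python3 look.py w5.png
```

```text
t 14.6 tcp in axle frame mm [-27.6  -0.2  76.3] toolx.cx -1.0 toolx.cy -0.002 F [ 0.41  0.43 -0.25]
[(array([0.531, 0.136, 0.003]), 0.75)]
```

View pics/w5.png

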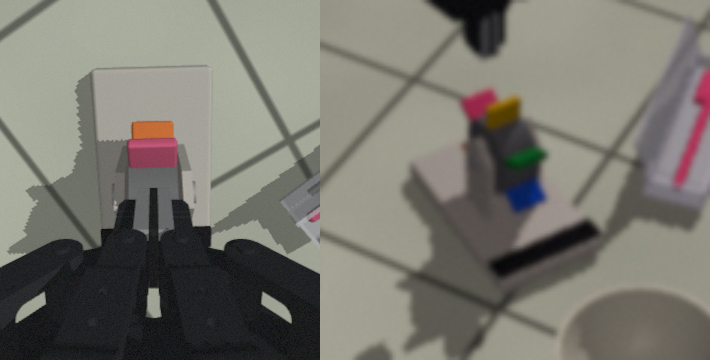

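Yellow is on top with pink behind it, so one more stroke. Then I'll retreat high and back.

>>> {"op": "servo_tool", "data": {"motion": [[[0,0,0.7],0],[[0,0,0.5],0],[[0,0,0],0],[[-0.1,0,0],0],[[-0.1,0,0],0],[[-0.1,0,0],0],[[-0.1,0,0],0],[[-0.1,0,0],0],[[-0.1,0,0],0],[[-0.1,0,0],0],[[-0.1,0,0],0],[[-0.1,0,0],0],[[-0.1,0,0],0],[[-0.1,0,0],0],[[-0.1,0,0],0],[[-0.1,0,0],0],[[-0.1,0,0],0]]}}

```text
clock: 16.88
ee_pos: [0.5431, 0.1291, 0.1084]
ee_rot: [0.877, 3.016, 0.0]
ft_force: [-0.4, 0.6, -0.4]
width: -0.001
```

>>> {"op": "servo_tool", "data": {"motion": [[[0,0,-0.7],0],[[0,0,-0.5],0],[[0,0,-1],0],[[0,0,-1],0],[[1,0,0],0],[[1,0,0],0],[[1,0,0],0],[[1,0,0],0],[[0,0,0],0],[[0,0,0],0],[[0,0,0],0]]}}

```text
clock: 18.25
ee_pos: [0.4418, 0.1933, 0.2043]
ee_rot: [0.878, 3.016, -0.0]
ft_force: [-0.2, -0.0, -1.1]
width: 0.002
```

```bash
python3 look.py w6.png; python3 - <<'E'
from h import *
for cam in("scene","top"):
    c=robot.capture(cam)
    for t in("counter","cup","bowl","case"):
        print(cam,t,[(world(cam,c,d["xyz"]).round(3),round(d["confidence"],2)) for d in robot.spot_point(t,cam)[:1]])
E
```

```text
t 18.25 tcp in axle frame mm [-105.5   -0.4  136.3] toolx.cx -1.0 toolx.cy -0.001 F [-0.18 -0.01 -1.08]
[]
scene counter [(array([0.529, 0.142, 0.003]), 0.67)]
scene cup []
scene bowl [(array([0.697, 0.022, 0.002]), 0.65)]
scene case [(array([0.631, 0.297, 0.002]), 0.8)]
top counter []
top cup [(array([ 0.424, -0.015,  0.001]), 0.82)]
top bowl [(array([0.705, 0.023, 0.001]), 0.55)]
top case [(array([ 0.629,  0.29 , -0.   ]), 0.6)]
```

View pics/w6.png

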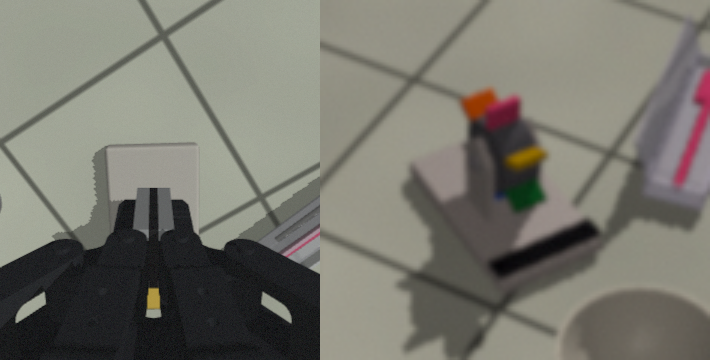

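Pink is upright on top, with orange behind and yellow in front. The robot is clear, so I'm handing in.

```bash
python3 -c "
from workcell import robot
print(robot.close_job())"
```

```text
the job is handed in; nothing more can be done
None
```

The feed counter is ready: the pink rib stands straight up, and I handed the job in at about 18.5 s of the 61 s allowed. The wheel started four clicks short, with white on top. I gave it four slow flicks with the closed fingertips, checking the rib colours after each one: white, blue, green, yellow, then pink.

- **Wheel:** the last scene picture shows pink on top, with orange behind it and yellow in front. I judged this by eye; I did not measure the wheel angle or check its speed.
- **Counter, cup, bowl and case:** they read within about 5 mm of where they started, which is about as exact as the networks are. In that last check the scene camera missed the cup, and the top and wrist cameras missed the counter. For those two I relied on the cup's reading from the top camera and the counter's from the scene camera.
- **Robot:** it finished clear of everything, with the fingertips about 105 mm behind the wheel and 0.20 m above the worktop. The wrist force read about 1 N, in line with its readings away from contact.

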